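# Clamp the wax pot while its lid sets

## Robot

A 6-joint arm with a two-finger parallel gripper is mounted at the origin on a cart in front of the work surface, level with it; the furniture and walls round the work are solid. World frame = base frame: x ahead of the robot, y to its left, z up, the work surface at z = 0. Lengths are in mm, angles in rad, forces in N, time in s.
With the tool pointing down it reaches from about 325 to 875 mm from the base axis. Payload 4.4 kg.
Tool frame: the origin (TCP) lies on the centre line of the jaws, within the pads' length; the fingertips stand 11 mm ahead of it and the grasp point (between the pads) lies 8 mm behind it; z points along the fingers, y is the line along which they close (so a half turn about z gives the same grasp; the last joint's range is limited). The gripper opens to 85 mm and grips with 20 to 120 N. Pads are 22 mm wide; open, the fingers measure 114 mm over their backs; the gripper's body (76 mm by 85 mm) begins 54 mm behind the grasp point. The pads swing forward as they close: fully open they stand 13 mm farther back than shut.
Start: joints at [0.982, 0.207, 1.542, -0, 1.393, -0.15], TCP at [244.3, 520.524, 242.282] pointing down, gripper open.
Joint ranges: [-2.73, 2.73], [-0.86, 2.22], [0.23, 2.46], [-1.11, 4.25], [0.08, 2.63], [-2.82, 2.82]. Speed limits (rad/s): [2.79, 2.79, 3.14, 3.14, 3.14, 3.14].

## Interface

Orientations are given as a rotation vector (axis times angle).
In Python, from cell import telemetry, vision, order gives the robot as it stands. The module is installed in compiled form; this text tells all that it offers.
- The arm moves only by the tool arm_command, never from a script. Its argument "increments" is text: rows parted by semicolons, each of 7 numbers parted by spaces: the shift along the world's x, y, z in mm, then the turn, a rotation vector about the world's x, y, z in rad, then the closure, from -1 (fully open) to 1 (shut). A call has 1 to 8 rows; each row is the pose to reach, as a shift and turn from the pose commanded when the call began; what a row does not reach only later rows make up. A row lasts 1/8 s, in which the tool goes at most 62.5 mm and 10.7 degrees, less where a joint would pass 70% of its speed; a pose out of reach is approached as far as the arm can. A call with a gripper value outside its range is refused whole. The fingers move at their own pace and stop on an object; the grip force is fixed at half the most. Time passes only in rows, so rows that repeat a pose let the fingers close. It gives the time, the measured TCP pose, the force, the opening and the grip force at its end, in the units of the state.
- telemetry.observe(): the state, without advancing time (a new reading comes with each control period).
- vision.grab_frame(name): name is "side" or "top"; returns a dict with "frame" (480x640x3 uint8, red, green, blue), "mtx" (3x3 intrinsics, pixels), "k1" (the pictures are not rectified: a ray, as slopes to the right and down, at radius r is drawn at 1 + k1 r^2 times it, then the intrinsics apply), "eye" and "rotation" of the camera in the world. Camera axes: x right, y down, z forward; pixel columns grow to the right and rows downward; lengths in mm; the calibration is good to about 2 mm. A picture is of the moment at which its call begins. There is no depth.
- order.sign_off(): hands the job in; it is judged then, once.
The state is a dict: "time_s": time; "joint_pos": joint angles; "qvel": joint speeds; "joint_torque": joint torques, N m; "tool_pos": TCP position; "tcp_rot": TCP orientation; "ft_force": force on the tool from outside, world axes, zero at the start; "torque": the same for the moment, N m; "gripper_width": finger opening in mm; "gripper_force": force on a finger pad.
Only numpy, scipy, OpenCV 4.12 (cv2) and the standard library are available. Lean on these libraries where they do the work, as an engineer would, in place of code of your own. Each camera call takes 0.05 s, during which the arm holds its last target. There are 200 camera calls.

## Task

The lid of the small wax pot has just been stuck down: push the pot with your fingertips along the lane of the wooden clamping jig until it rests against both steel stop posts, then push the red-knobbed lever over its centre so that it snaps across and its rubber pad holds the pot down. Only push: do not pick the pot up or tip it, and leave the other things standing where they are. Finish with the hand clear.

Things in the scene. Friction and masses are not known exactly. Their poses are not given: they have to be found in the camera images.
- jig: Fixed wooden clamping jig, board 12 mm thick, x -127 to +117, y -91 to +49 mm. Origin: on the worktop under the seat. Own x runs along the lane to the posts and lever; z up. Lane: rails 10 mm above the board, inner faces y +-38 mm, x -125 to +25. Two steel stop posts, radius 6 mm, 26 mm above the board, at x +28, y +-24. Lever bracket: x 51 to 79, y +-16 mm, up to 62 mm above the worktop.
- seat (a point): Seat: point on the board's top face (12 mm above the worktop) where the pot's centre is when it touches both stop posts.
- wax_pot: Round pot, white with a tan lid, 62 mm across, 35 mm high, about 70 g, loose, standing on the board in the lane 37 to 57 mm before the seat. Origin: centre of its underside, z up.
- clamp_lever (a joint): Hold-down lever's angle (rad). 0: open, stable; handle leans 25 deg off vertical to jig +x, arm raised. It grows as the handle is pushed to jig -x, over the pot. A spring drives it away from mid-swing (0.61): 4 to 6 N at the handle at first, none at 0.61; beyond, it snaps by itself to about 1.22, handle leaning 45 deg over the pot, pad pressing the lid with about 6 N (stop at 1.29 if no pot).
- lever_hinge (a point): Hinge axis of the lever, 50 mm above the worktop, 65 mm past the seat along the jig's x; the axis lies along the jig's y.
- knob (a point): Centre of the red ball knob (diameter 22 mm) at the end of the lever's round steel handle (diameter 10 mm), 95 mm from the hinge axis. With the lever open it is about 136 mm above the worktop and 40 mm past the hinge along the jig's x; handle and knob swing in the jig's x-z plane over the middle of the lane (jig y = 0).
- pad: Black rubber pad (swivels a few degrees), 20 mm across, at the tip of the lever's arm 65 mm from the hinge axis; origin near the centre of its pressing face (3 mm inside it). With the lever closed on the pot it lies over the middle of the lid.
- red_spool: Reel of red cotton, 31 mm across, 43 mm high, loose, standing on the jig's board beside the lane (jig y about -68 mm). Bystander. Origin: centre of its underside.
- peg: Wooden clothes peg, 72 x 15 x 12 mm, loose, lying on the jig's board beside the lane (jig y about -68 mm). Bystander. Origin: centre of its underside, its length along its own y.
- sewing_tin: Green sewing tin, 93 x 133 x 55 mm, loose on the worktop on the other side of the sink from the jig. Bystander. Origin: centre of its underside.
- blue_spool: Reel of blue cotton, 31 mm across, 43 mm high, loose, standing on the worktop in front of the sewing tin. Bystander. Origin: centre of its underside.
- stain_dropper: Small brown dropper bottle, 33 mm across, 102 mm high, loose on the worktop behind the sink, beside tall bottles. Bystander. Origin: centre of its underside.

How it is judged:
By the outcome, as a careful person would: the job done as asked, in the order asked, and still so for the second after the job is handed in, with the robot touching nothing.
It also fails if it takes over 54 s, if anything falls off the work surface, if the arm or the gripper's body presses on something with over 40 N, if the wrist force passes 120 N, or if a joint passes its speed limit or range.

## Working session

There is one attempt and no reset: what is moved stays moved. The work goes in short steps, Python scripts to look and compute and a tool call to move; the robot and the scene stay as the last step left them, time stands still between calls to the robot, and variables do not carry over. Pictures are saved under pics/ and viewed, at most 10 in all, crops included, and the job is handed in when it is done.

Besides the shell and the picture viewer there is one more tool, called after ">>>" by a JSON object that holds its "name" and its "arguments". arm_command: Moves the arm, as the interface text tells. Its arguments: {"type":"object","properties":{"increments":{"type":"string"}},"required":["increments"]}

```bash
mkdir -p pics
cat > h.py <<'E'
import numpy as np, cv2
from cell import telemetry, vision, order
def shot(n,f):
    g=vision.grab_frame(n); cv2.imwrite(f'pics/{f}.png',g['frame'][:,:,::-1]); np.savez(f'{n}.npz',**{k:g[k] for k in('mtx','k1','eye','rotation')}); return g
def cal(n): return np.load(f'{n}.npz')
def ray(g,u,v,z):
    K=np.array(g['mtx']);k=float(g['k1'])
    d=cv2.undistortPoints(np.array([[[u,v]]],float),K,np.array([k,0,0,0,0.]))[0,0]
    r=np.array(g['rotation'])@np.array([d[0],d[1],1]); e=np.array(g['eye']); return e+r*(z-e[2])/r[2]
def proj(g,P):
    R=np.array(g['rotation']);e=np.array(g['eye']); c=(np.atleast_2d(P)-e)@R
    s=c[:,:2]/c[:,2:]; s=s*(1+float(g['k1'])*(s**2).sum(1,keepdims=True)); K=np.array(g['mtx']); return s*[K[0,0],K[1,1]]+[K[0,2],K[1,2]]
E
python3 - <<'E'
from h import *
for n in('top','side'):
    g=shot(n,n+'0'); print(n,g['eye'],g['rotation'],g['mtx'],g['k1'])
s=telemetry.observe();print(s)
E
```

```text
top [ 468.08403605  -27.04833777 1117.48330334] [-2.18141236  2.20173118 -0.00723876] [[480.44160854   0.         314.83855668]
 [  0.         480.44160854 233.01223014]
 [  0.           0.           1.        ]] -0.038703882820925316
side [ 545.33828826 1024.61781201  514.59355903] [-0.04512427 -2.59530909  1.7581641 ] [[478.26936426   0.         320.71608198]
 [  0.         478.26936426 243.94161045]
 [  0.           0.           1.        ]] -0.05478342821017638
{'time_s': 0.1, 'joint_pos': array([ 9.81516759e-01,  2.07376452e-01,  1.54280865e+00,  2.30475750e-05,
        1.39353662e+00, -1.50511135e-01]), 'qvel': array([ 7.23085881e-06, -6.59634250e-04, -2.84196771e-03,  6.28917427e-04,
       -1.45480721e-03,  1.55210077e-04]), 'joint_torque': array([-1.01630351e-04, -3.84093368e+01, -2.92549145e+01, -1.26307696e-04,
        4.84024698e-03,  3.00112703e-06]), 'tool_pos': array([243.90825015, 519.96680488, 241.2193712 ]), 'tcp_rot': array([-0.68353436, -3.06551907,  0.00310448]), 'ft_force': array([ 0.65516768, -0.19332004, -0.14701917]), 'torque': array([-0.02136788,  0.01032966,  0.05208677]), 'gripper_force': 0.0, 'gripper_width': 85.59624189921348}
```

View pics/top0.png

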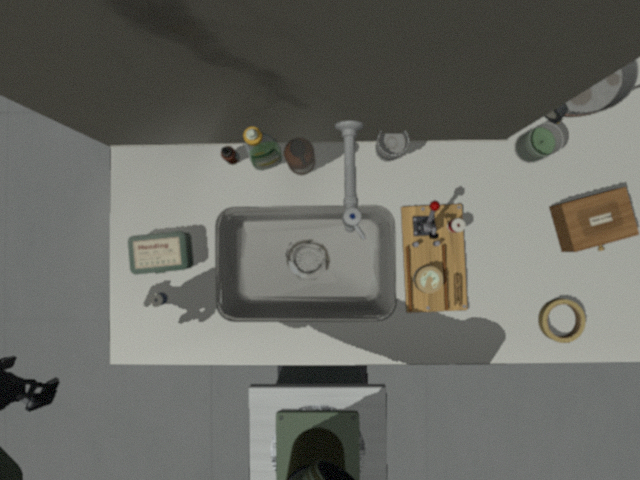

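View pics/side0.png

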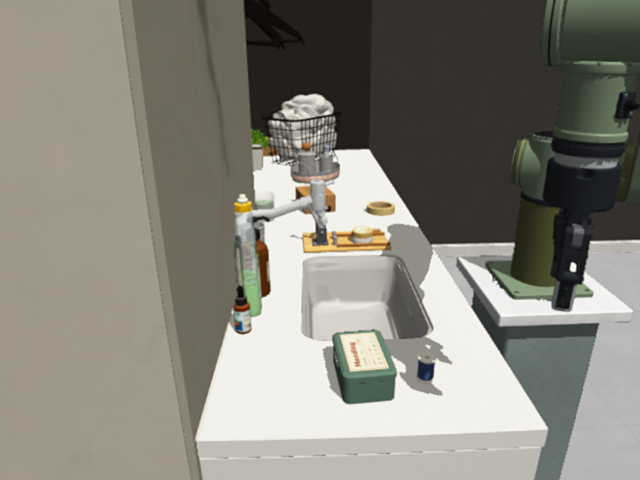

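The top view shows the jig at about (402–468, 205–311): pot at (430,278), posts at (418,243) and (438,241), red knob at (434,206). The spool is at (458,225) and the peg at (458,288). The side view shows the jig at about (345,240), far off.

```bash
sed -i "s/np.array(g\['rotation'\])/cv2.Rodrigues(np.array(g['rotation'],float))[0]/" h.py
python3 - <<'E'
from h import *
g=cal('top'); im=cv2.imread('pics/top0.png')
for n,u,v,z in[('c1',402,206,12),('c2',463,204,12),('c3',468,310,12),('c4',406,311,12),('pot',430,278,47),('knob',434.5,206,136),('p1',418,243,38),('p2',438,241,38)]: print(n,ray(g,u,v,z).round(1))
c=im[195:320,390:480]; cv2.imwrite('pics/c0.png',cv2.resize(c,None,fx=4.8,fy=4.8,interpolation=cv2.INTER_CUBIC))
E
```

```text
c1 [ 565.1 -198.9   12. ]
c2 [ 568.3 -339.    12. ]
c3 [ 325.6 -346.1   12. ]
c4 [ 324.6 -204.6   12. ]
pot [ 401.5 -253.    47. ]
knob [ 553.5 -245.8  136. ]
p1 [ 479.4 -229.4   38. ]
p2 [ 483.5 -274.1   38. ]
```

View pics/c0.png

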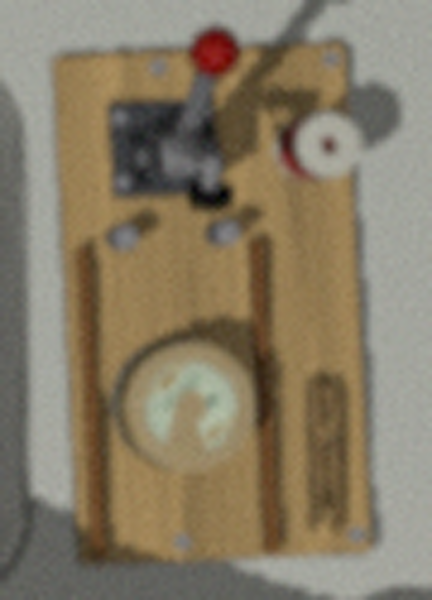

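The crop shows board corners at about (55,57), (345,43), (378,550), (80,562), the knob at (215,52), the pot lid centre at (190,405) and the post tops at (122,236) and (223,231).

```bash
cat >> h.py <<'E'
def jw(p,P):
    c,s=np.cos(p[2]),np.sin(p[2]); P=np.atleast_2d(np.array(P,float)); return np.c_[p[0]+c*P[:,0]-s*P[:,1],p[1]+s*P[:,0]+c*P[:,1],P[:,2]]
E
python3 - <<'E'
from h import *
from scipy.optimize import least_squares
g=cal('top')
# jig x-> up, jig y+ -> left
P=[[117,49,12],[117,-91,12],[-127,-91,12],[-127,49,12],[105,0,136],[28,24,38],[28,-24,38],[25,40,22],[25,-40,22]]
px=np.array([[55,57],[345,43],[378,550],[80,562],[215,52],[120,234],[222,229],[86,243],[262,237]])/4.8+[390,195]-.4
f=lambda p:(proj(g,jw(p,P))-px).ravel()
r=least_squares(f,[450,-250,0],loss='soft_l1'); p=r.x; print(p,f(p).reshape(-1,2).round(1))
np.save('jig.npy',p)
w=ray(g,390+190/4.8-.4,195+405/4.8-.4,47)[:2]; c,s=np.cos(p[2]),np.sin(p[2]); d=w-p[:2]
print('pot',w,'jig',c*d[0]+s*d[1],-s*d[0]+c*d[1])
# tool axes
R=cv2.Rodrigues(telemetry.observe()['tcp_rot'])[0]; print(R.round(3)); print(jw(p,[[-110,0,30],[-51,0,30],[0,0,12],[130,0,130],[117,0,130],[60,0,130]]).round(1))
E
```

```text
[ 4.50608169e+02 -2.49457727e+02  3.88296613e-02] [[-0.3 -0.7]
 [ 0.1 -0.8]
 [-0.7  0.1]
 [ 0.1  0.5]
 [-0.1 -0.4]
 [ 1.2  0.5]
 [ 1.4  0.5]
 [ 0.   0.3]
 [-1.4 -0.1]]
pot [ 399.40862045 -251.2090926 ] jig -51.22894311704929 0.23751650474761177
[[-0.905  0.425 -0.001]
 [ 0.425  0.905 -0.002]
 [ 0.    -0.002 -1.   ]]
[[ 340.7 -253.7   30. ]
 [ 399.6 -251.4   30. ]
 [ 450.6 -249.5   12. ]
 [ 580.5 -244.4  130. ]
 [ 567.5 -244.9  130. ]
 [ 510.6 -247.1  130. ]]
```

>>> {"name": "arm_command", "arguments": {"increments": "20 -60 10 0 0 0.06 0.15; 45 -120 20 0 0 0.12 0.15; 75 -180 20 0 0 0.18 0.15; 100 -240 20 0 0 0.24 0.15; 120 -300 20 0 0 0.30 0.15; 140 -360 20 0 0 0.36 0.15; 150 -420 20 0 0 0.42 0.15; 156 -480 20 0 0 0.477 0.15"}}

```text
time_s: 1.1
tool_pos: [399.2, 47.7, 262.1]
tcp_rot: [-0.063, 3.141, -0.0]
ft_force: [1.3, -0.4, -0.4]
gripper_width: 36.5
gripper_force: 0.0
```

>>> {"name": "arm_command", "arguments": {"increments": "-5 -60 0 0 0 0 0.15; -15 -120 0 0 0 0 0.15; -30 -180 0 0 0 0 0.15; -45 -240 -10 0 0 0 0.15; -58 -294 -50 0 0 0 0.15; -58 -294 -100 0 0 0 0.15; -58 -294 -140 0 0 0 0.15; -58 -294 -170 0 0 0 0.15"}}

```text
time_s: 2.1
tool_pos: [339.9, -243.5, 90.0]
tcp_rot: [0.058, -3.139, -0.004]
ft_force: [0.0, -0.3, 0.8]
gripper_width: 36.4
gripper_force: 0.0
```

Run:
```python
from h import *
g=shot('top','top1'); s=telemetry.observe(); print(s['tool_pos'],s['ft_force'],s['joint_pos'],s['gripper_width'])
c=g['frame'][180:340,340:500,::-1]; a=cv2.resize(c,None,fx=3.5,fy=3.5,interpolation=cv2.INTER_CUBIC)
cv2.imwrite('pics/c1.png',a)
```

```text
[ 337.98310243 -241.28890962   86.8811165 ] [-2.32334758  0.5744072  -2.11526216] [-8.29086302e-01  7.77656071e-02  2.05129464e+00 -1.09024009e-05
  1.02243458e+00 -2.43728803e+00] 36.384587480594206
```

View pics/c1.png

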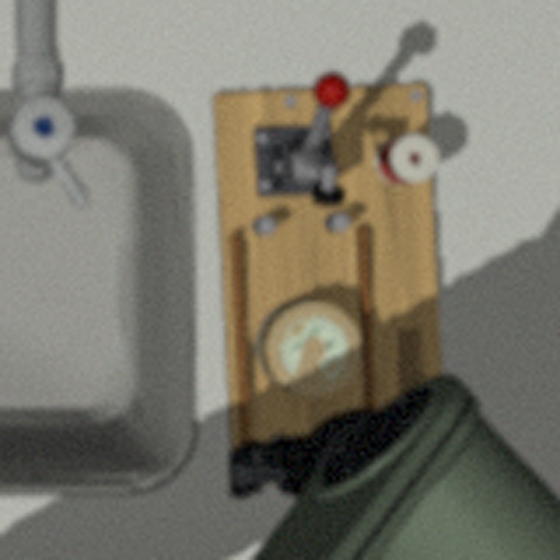

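The crop shows the gripper behind the pot (pot at (308,348)), over the lane's open end. The lever, spool and posts are clear. I'll let the pose settle before going lower.

>>> {"name": "arm_command", "arguments": {"increments": "0 0 0 0 0 0 0.15; 0 0 0 0 0 0 0.15"}}

```text
time_s: 2.4
tool_pos: [342.2, -245.3, 93.7]
tcp_rot: [-0.06, 3.139, -0.004]
ft_force: [0.2, -0.6, -0.2]
gripper_width: 36.2
gripper_force: 0.0
```

>>> {"name": "arm_command", "arguments": {"increments": "0 -4 -15 0 0 0 0.15; 0 -8 -30 0 0 0 0.15; 0 -8 -46 0 0 0 0.15; 0 -8 -62 0 0 0 0.15; 0 -8 -62 0 0 0 0.15; 0 -8 -62 0 0 0 0.15"}}

```text
time_s: 3.15
tool_pos: [341.3, -252.5, 30.2]
tcp_rot: [0.06, -3.141, -0.0]
ft_force: [0.6, 0.9, 0.5]
gripper_width: 36.3
gripper_force: 0.0
```

>>> {"name": "arm_command", "arguments": {"increments": "8 0 0 0 0 0 0.15; 16 0.3 0 0 0 0 0.15; 21 0.5 0 0 0 0 0.15; 26 0.7 0 0 0 0 0.15; 31 0.9 0 0 0 0 0.15; 36 1.1 0 0 0 0 0.15; 41 1.3 0 0 0 0 0.15; 46 1.5 0 0 0 0 0.15"}}

```text
time_s: 4.15
tool_pos: [387.5, -250.8, 30.2]
tcp_rot: [0.06, -3.141, -0.0]
ft_force: [-0.3, -1.0, 0.8]
gripper_width: 36.3
gripper_force: 0.4
```

>>> {"name": "arm_command", "arguments": {"increments": "4 0.2 0 0 0 0 0.15; 8 0.3 0 0 0 0 0.15; 12 0.5 0 0 0 0 0.15; 15 0.6 0 0 0 0 0.15; 18 0.7 0 0 0 0 0.15; 20 0.8 0 0 0 0 0.15"}}

```text
time_s: 4.9
tool_pos: [407.4, -250.0, 30.3]
tcp_rot: [-0.06, 3.141, -0.0]
ft_force: [-0.4, 0.5, -0.4]
gripper_width: 36.3
gripper_force: 0.3
```

>>> {"name": "arm_command", "arguments": {"increments": "1.5 0 0 0 0 0 0.15; 3 0.1 0 0 0 0 0.15; 4 0.1 0 0 0 0 0.15; 5 0.2 0 0 0 0 0.15; 6 0.2 0 0 0 0 0.15; 6 0.2 0 0 0 0 0.15"}}

```text
time_s: 5.65
tool_pos: [412.9, -249.8, 30.2]
tcp_rot: [0.06, -3.14, -0.0]
ft_force: [-2.1, -1.0, 1.5]
gripper_width: 36.2
gripper_force: 1.3
```

Run:
```python
from h import *
s=telemetry.observe(); print(s['tool_pos'],s['ft_force'])
g=shot('top','top2')
c=g['frame'][180:340,340:500,::-1]; cv2.imwrite('pics/c2.png',cv2.resize(c,None,fx=3.5,fy=3.5,interpolation=cv2.INTER_CUBIC))
p=np.load('jig.npy'); print('lid centre expected crop px',((proj(g,jw(p,[[0,0,47],[31,0,47]]))-[340,180]+.4)*3.5).round())
```

```text
[ 412.85702932 -249.81555164   30.22443598] [-2.05467143 -0.99590828  1.47548739]
lid centre expected crop px [[310. 267.]
 [307. 218.]]
```

View pics/c2.png

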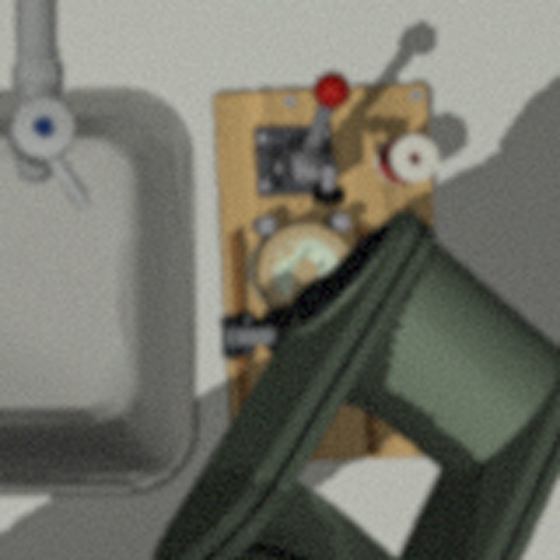

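The pot's front edge is now close to the posts at (265,225) and (342,220), and its lid is at about (305,262). The force has only started to rise, so I'll press a little further.

>>> {"name": "arm_command", "arguments": {"increments": "0.5 0 0 0 0 0 0.15; 1 0 0 0 0 0 0.15; 1.5 0 0 0 0 0 0.15; 1.5 0 0 0 0 0 0.15"}}

```text
time_s: 6.2
tool_pos: [413.1, -249.8, 30.1]
tcp_rot: [0.061, -3.137, -0.001]
ft_force: [-8.2, -1.3, 4.3]
gripper_width: 36.6
gripper_force: 3.8
```

The pot is seated: it stalled with 8 N of reaction. I'll back off, then rise.

>>> {"name": "arm_command", "arguments": {"increments": "-6 -0.2 0 0 0 0 0.15; -15 -0.6 0 0 0 0 0.15; -28 -1 0 0 0 0 0.15; -28 -1 0 0 0 0 0.15; -28 -1 40 0 0 0 0.15; -28 -1 95 0 0 0 0.15; -28 -1 150 0 0 0 1; -28 -1 205 0 0 0 1"}}

```text
time_s: 7.2
tool_pos: [386.7, -250.7, 237.2]
tcp_rot: [-0.06, 3.14, -0.001]
ft_force: [0.2, -0.0, 0.6]
gripper_width: 1.1
gripper_force: 0.0
```

>>> {"name": "arm_command", "arguments": {"increments": "40 1.2 0 0 0 0 1; 80 2.4 0 0 0 0 1; 120 3.8 0 0 0 0 1; 160 5 0 0 0 0 1; 190 6 0 0 0 0 1; 210 7 0 0 0 0 1; 210 7 0 0 0 0 1; 210 7 0 0 0 0 1"}}

```text
time_s: 8.2
tool_pos: [596.1, -243.8, 234.9]
tcp_rot: [0.06, -3.14, -0.001]
ft_force: [-0.3, 0.6, -0.5]
gripper_width: -0.2
gripper_force: 0.0
```

Run:
```python
from h import *
s=telemetry.observe(); print(s['tool_pos'],s['tcp_rot'],s['ft_force'],s['joint_pos'])
p=np.load('jig.npy'); print(jw(p,[[140,0,0],[145,0,0]]).round(1))
a=shot('top','top3')['frame'][180:340,340:500,::-1]; b=shot('side','side3')['frame'][120:280,240:400,::-1]
cv2.imwrite('pics/c3.png',np.hstack([cv2.resize(x,(400,400),interpolation=cv2.INTER_CUBIC) for x in(a,b)]))
```

```text
[ 596.08757476 -243.75322472  234.94967746] [ 5.98675027e-02 -3.14009154e+00 -5.81686962e-04] [-0.27272876  0.5698796  -0.494116  ] [-5.22350299e-01  3.57115952e-01  1.36647670e+00 -1.63925594e-04
  1.41898824e+00 -2.13124819e+00]
[[ 590.5 -244.     0. ]
 [ 595.5 -243.8    0. ]]
```

View pics/c3.png

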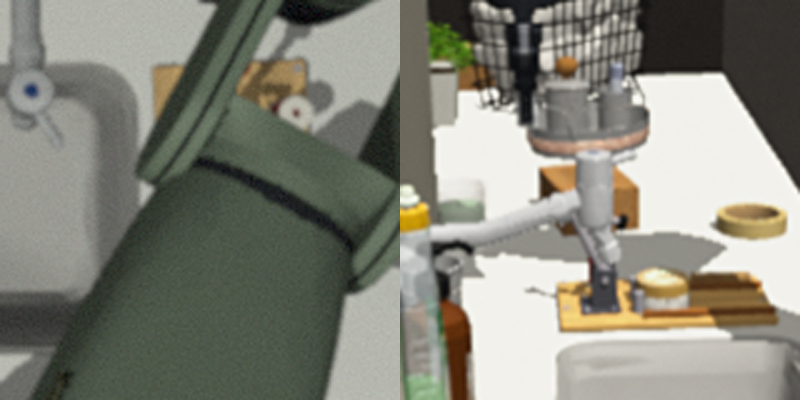

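The side half shows the pot against the post at (640,300), with the open lever behind the tap. The shut fingers are at (527,90), past the lever. I'll descend next.

>>> {"name": "arm_command", "arguments": {"increments": "0 0 -30 0 0 0 1; 0 0 -60 0 0 0 1; 0 0 -85 0 0 0 1; 0 0 -102 0 0 0 1; 0 0 -102 0 0 0 1"}}

```text
time_s: 8.93
tool_pos: [595.4, -243.4, 131.8]
tcp_rot: [0.059, -3.138, -0.003]
ft_force: [0.5, -0.3, 0.7]
gripper_width: -0.3
gripper_force: 0.0
```

>>> {"name": "arm_command", "arguments": {"increments": "-6 -0.2 0 0 0 0 1; -12 -0.5 0 0 0 0 1; -17 -0.7 0 0 0 0 1; -22 -0.9 0 0 0 0 1; -27 -1.1 0 0 0 0 1; -32 -1.3 0 0 0 0 1"}}

```text
time_s: 9.68
tool_pos: [568.7, -245.9, 136.6]
tcp_rot: [-0.06, 3.131, -0.005]
ft_force: [7.1, 0.4, 5.4]
gripper_width: 0.1
gripper_force: 3.4
```

>>> {"name": "arm_command", "arguments": {"increments": "-7 -0.3 0 0 0 0 1; -14 -0.6 0 0 0 0 1; -21 -0.8 0 0 0 0 1; -28 -1.1 0 0 0 0 1; -35 -1.4 0 0 0 0 1; -40 -1.6 0 0 0 0 1"}}

```text
time_s: 10.42
tool_pos: [523.0, -246.3, 132.3]
tcp_rot: [0.06, -3.138, -0.002]
ft_force: [-0.0, -0.6, -0.3]
gripper_width: 0.1
gripper_force: 0.1
```

>>> {"name": "arm_command", "arguments": {"increments": "-4 -0.2 0 0 0 0 1; -8 -0.3 0 0 0 0 1; -12 -0.5 0 0 0 0 1; -15 -0.6 0 0 0 0 1; -15 -0.6 0 0 0 0 1"}}

```text
time_s: 11.05
tool_pos: [509.6, -247.3, 133.3]
tcp_rot: [0.06, -3.141, -0.0]
ft_force: [0.4, -0.3, -0.1]
gripper_width: -0.1
gripper_force: 0.0
```

>>> {"name": "arm_command", "arguments": {"increments": "15 0.6 0 0 0 0 1; 30 1.2 20 0 0 0 1; 45 2 60 0 0 0 1; 45 2 110 0 0 0 1; 0 0 150 0 0 0 1; -60 0 170 0 0 0 1; -120 60 170 0 0 0 1; -160 120 170 0 0 0 1"}}

```text
time_s: 12.05
tool_pos: [368.4, -152.8, 304.3]
tcp_rot: [-0.057, 3.139, -0.001]
ft_force: [0.4, 0.9, 1.0]
gripper_width: -0.0
gripper_force: 0.0
```

>>> {"name": "arm_command", "arguments": {"increments": "-20 60 0 0 0 0 1; -40 120 0 0 0 0 1; -50 180 0 0 0 0 1; -50 240 0 0 0 0 1; -50 240 0 0 0 0 1"}}

```text
time_s: 12.68
tool_pos: [318.5, 91.5, 304.2]
tcp_rot: [-0.08, 3.139, 0.002]
ft_force: [0.0, -0.7, -0.3]
gripper_width: 0.1
gripper_force: 0.0
```

Run:
```python
from h import *
s=telemetry.observe(); print(s['time_s'],s['tool_pos'],s['ft_force'])
a=shot('top','top4')['frame'][180:340,340:500,::-1]; b=shot('side','side4')['frame'][200:260,290:400,::-1]
cv2.imwrite('pics/c4.png',np.hstack([cv2.resize(a,(400,400),interpolation=cv2.INTER_CUBIC),cv2.resize(b,(400,400),interpolation=cv2.INTER_CUBIC)]))
```

```text
12.675 [318.48474718  91.46719069 304.1751978 ] [ 0.04572825 -0.73660466 -0.34360332]
```

View pics/c4.png

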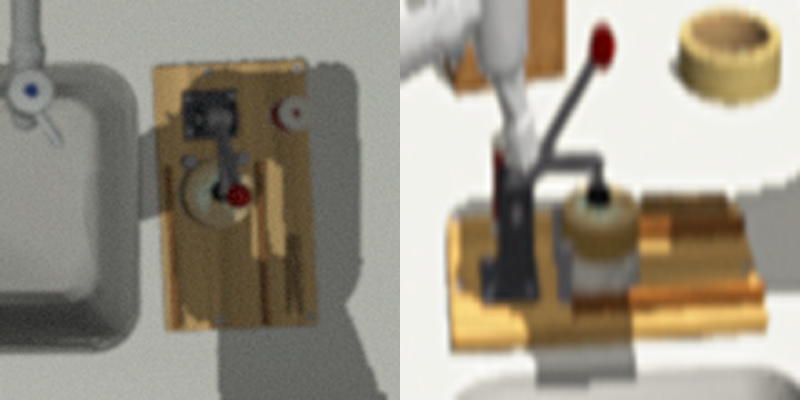

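The lever has snapped across. The pad is on the middle of the lid at (598,195), the pot is against both posts, with its lid at about (219,193) where (221,191) was expected, and the spool and peg haven't moved. The hand is clear.

```bash
python3 -c "from cell import order; print(order.sign_off())"
```

```text
the job is handed in; nothing more can be done
None
```

The pot is seated against both stop posts, the lever has snapped over with its pad on the middle of the lid, the hand is clear, and the job was handed in at about 13 s.

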